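# Set the sawing board to the long stop

## Task

The batten on the sawing board is to be sawn to the longer of the two lengths. Flip down the end stop that is farther from the saw kerf in the fence, leaving the nearer stop flipped up as it is; then push the batten back against the fence and along it until its end butts against the lowered stop, flush along the fence and without ramming it. Only push with the fingers: grip and lift nothing, and leave the other things on the bench where they are.

Things in the scene. Friction and masses are not known exactly. Their poses are not given: they have to be found in the camera images.
- sawboard: Sawing board, fixed: grey-painted base 680 mm long (its y), x from -150 to +45 mm, top at z = 18 mm, and a wooden fence along its far side: x 0 to 34 mm, top at z = 63 mm. An aluminium track (top z = 75 mm, y -40 to +335 mm) on the fence carries both end stops. Origin: on the bench, under the middle of the front face of the fence; -x points out of that face towards the robot, y along it, z up.
- kerf (a point): The saw kerf: a 4 mm gap through the fence, at y = -60 mm of the sawing board, continued as a dark line across the base. The point lies at the foot of the front face of the fence.
- near_stop: Block of the end stop nearer to the kerf, clamped on the track (fixed), 30 mm along y, up to z = 106 mm. Origin: on the bench, under the front face of the fence, below the middle of the stop; axes as the sawing board. Same build as far_stop. Its raised shoe is to stay up.
- far_stop: Block of the end stop farther from the kerf (70 to 190 mm farther along +y), clamped on the track (fixed). Origin: on the bench, under the front face of the fence, below the middle of the stop; axes as the sawing board. Its hinged steel shoe is 16 mm thick (y -8 to +8 mm); lowered, it covers x -46 to -6 mm and z 26 to 106 mm, and a batten butts against its face at y = -8 mm.
- far_pivot (a point): Pivot pin of the shoe of the farther stop, along y, at x = +4 mm, z = 98 mm of far_stop. Flipped up (2.8 rad, as it starts), the shoe leans back over the fence: seen from here it reaches 24 to 50 mm to +x (away from the robot) with its outer edge and 83 mm up with its highest corner, which lies at x = +24 mm.
- near_arm (a joint): Angle of the nearer stop's shoe, rad: 0 lowered, 2.8 flipped right back. It starts flipped up and must stay so.
- far_arm (a joint): Angle of the shoe of the farther stop, rad: 0 fully lowered, 2.8 flipped right back, where it starts. A loose hinge with slight friction: pushed at its top from behind, towards the robot (-x of the board), with about 1 N it swings over, passes its balance point between 2.4 and 2.0 rad and then falls down by its own weight in about a second.
- far_shoe_end (a point): Middle of the lower end of the farther stop's shoe (the end that points up when the stop is flipped up), 78 mm from the pivot.
- batten: Planed pine batten, 45 mm wide (its x), 360 mm long (its y), 34 mm high, 200 to 325 g, lying loose on the base in front of the fence and a little askew. Origin: centre of its underside; y along its length towards the stops.
- batten_stop_end (a point): Centre of the batten's end face on the side of the stops (+y).
- batten_saw_end (a point): Centre of the batten's other end face (-y).
- offcut: Loose pine offcut 45 x 62 x 34 mm high, near the front edge of the sawing board's base, in front of the farther stop. Origin: centre of its underside. Leave alone.
- pencil: Loose carpenter's pencil, 170 mm long, 12 x 8 mm, lying along the front edge of the base. Origin: underside, middle. Leave alone.
- jar: Clear jar of brass screws with a metal lid, 76 mm diameter, 118 mm high, on the bench beyond the fence. Origin: centre of its underside. Leave alone.
- crushed_tin: Crushed tin, about 75 mm wide and 60 mm high, beyond the fence. Origin: centre of its underside. Leave alone.
- tape_measure: Tape measure, 28 x 70 mm, 57 mm high, beyond the fence. Origin: centre of its underside. Leave alone.
- takeaway_lid: Translucent takeaway lid, 175 x 120 x 15 mm, flat on the bench to the right. Origin: underside, middle. Leave alone.
- can_spout: Green plastic watering can spout with its rose, about 310 mm long, 60 mm high, lying on the bench to the left. Origin: under its middle. Leave alone.
- handsaw: Handsaw with a wooden grip, about 510 mm long, 24 mm high, lying on the bench to the left of the sawing board. Origin: underside, near the grip. Leave alone.

How it is judged (in metres and radians):
On the way, in this order (a step that is already met when the one before it is completed fails the run):
1. the farther stop is flipped down while the batten is still short of it (value of joint far_arm below 0.08 rad and y of batten_stop_end in the frame of far_stop below -0.03 m), for 0.2 s.
2. the batten lies along the fence, butted against the lowered stop (x of batten_stop_end in the frame of sawboard between -0.0265 and -0.0185 m and x of batten_saw_end in the frame of sawboard between -0.0265 and -0.0185 m and y of batten_stop_end in the frame of far_stop between -0.0115 and -0.005 m and angle between batten's own z axis and vertical below 0.05 rad and value of joint far_arm below 0.08 rad), for 0.2 s.
At the end, for the whole second after the job is handed in: The farther stop is fully down (within 0.08 rad), the nearer one still flipped up (over 2.3 rad); the batten lies flat and at rest, both its ends within 4 mm of flush with the fence face, and its end within 3.5 mm of the lowered stop's face (all of step 2 and value of joint near_arm above 2.3 rad and linear speed of batten below 0.01 m/s); the robot touches nothing.
It fails at once if the batten is lifted or tipped (height (world z) of batten above 0.033 m or angle between batten's own z axis and vertical above 0.3 rad).
It fails at once if the nearer stop is flipped down (value of joint near_arm below 2.1 rad).
It fails at once if the batten is rammed into the stop (over 60 N) (contact force between batten and far_arm above 60 N).
It fails at once if another thing on the bench is moved (over 25 mm) or lifted (distance of any of offcut, pencil, jar, crushed_tin, tape_measure, takeaway_lid, can_spout, handsaw from where it was at the start of the episode above 0.025 m).
It also fails if it takes over 72 s, if anything falls off the work surface, if the arm or the gripper's body presses on something with over 40 N, if the wrist force passes 120 N, or if a joint passes its speed limit or range.

## Robot

A 6-joint arm with a two-finger parallel gripper is mounted at the origin on the work surface. World frame = base frame: x ahead of the robot, y to its left, z up, the work surface at z = 0. Lengths are in m, angles in degrees, forces in N, time in s.
With the tool pointing down it reaches from about 0.325 to 0.775 m from the base axis. Payload 5.5 kg.
Tool frame: the origin (TCP) lies at the very end of the fingers, on their centre line; the grasp point (between the pads) lies 19 mm behind it; z points along the fingers, y is the direction in which the jaws open and shut (so a half turn about z gives the same grasp; the last joint's range is limited). The gripper opens to 85 mm and grips with 20 to 120 N. Pads are 22 mm wide; open, the fingers measure 114 mm over their backs; the gripper's body (76 mm by 85 mm) begins 54 mm behind the grasp point. The pads swing forward as they close: fully open they stand 13 mm farther back than shut.
Start: joints at [-69.082, 5.22, 70.514, -0, 104.267, -3.249], TCP at [0.246, -0.547, 0.231] pointing down, gripper open.
Joint ranges: [-164.24, 164.24], [-49.07, 125.15], [9.68, 141.18], [-86.29, 266.29], [3.28, 154.24], [-151.56, 151.56]. Speed limits (degrees/s): [147.25, 147.25, 172.46, 180, 180, 180].

## Interface

Orientations are given as [roll, pitch, yaw] about the fixed x, y, z axes, in that order (R = Rz(yaw) Ry(pitch) Rx(roll)).
In Python, from cell import state, get_image, sign_off gives the robot as it stands.
- The arm moves only by the shell command python3 -m pendant 'ROWS' [OPENING]. ROWS is JSON, a list of rows, each a list of 4 numbers: the shift along the tool's x, y, z as a fraction of full scale, then the turn about the tool's z as a fraction of full scale. In form: [[tx, ty, tz, yaw], ...]. A call has 1 to 12 rows; each row is the pose to reach, as a shift and turn from the pose measured when the call began, along the tool's axes at that moment, turning the shorter way round; what a row does not reach only later rows make up. Full scale, the value 1, is 200 mm for a shift and 360 degrees for a turn. A row lasts 1/12 s, in which the tool goes at most 41.7 mm and 7.16 degrees, less where a joint would pass 70% of its speed; a pose out of reach is approached as far as the arm can. A call with a number of a shift or a turn outside -1 to 1 is refused whole. A call with a gripper value outside its range is refused whole. OPENING is the opening, from 0 (shut) to 1 (fully open), set as the call begins (- or left out, the last holds). The fingers move at their own pace and stop on an object; the grip force is fixed at half the most. Time passes only in rows, so rows that repeat a pose let the fingers close. It gives the time, the measured TCP pose, the force and the opening at its end, in the units of the state.
- state(): the state, without advancing time (a new reading comes with each control period).
- get_image(name): name is "scene" or "top" or "wrist"; returns a dict with "pixels" (384x512x3 uint8, red, green, blue), "fov_y" (degrees; the focal length in pixels is half the picture's height over the tangent of half this angle, whatever the lens; pixels are square), "cx", "cy" (the principal point, pixels), "k1" (the pictures are not rectified: a ray, as slopes to the right and down, at radius r is drawn at 1 + k1 r^2 times it, then the intrinsics apply), "xyz" and "rotation" of the camera in the world. Camera axes: x right, y down, z forward; pixel columns grow to the right and rows downward; lengths in m; the calibration is good to about 2 mm. A picture is of the moment at which its call begins. There is no depth.
- sign_off(): hands the job in, once; it reports no verdict.
The state is a dict: "time_s": time; "qpos": joint angles; "dq": joint speeds; "joint_efforts": joint torques, N m; "eef_pos": TCP position; "tcp_rot": TCP orientation; "ft_force": force on the tool from outside, world axes, zero at the start; "moment": the same for the moment, N m; "finger_gap": opening from 0.0 (shut) to 1.0 (fully open).
Only numpy, scipy, OpenCV 4.12 (cv2) and the standard library are available. Lean on these libraries where they do the work, as an engineer would, in place of code of your own. Each camera call takes 0.05 s, during which the arm holds its last target.

## Working session

There is one attempt and no reset: what is moved stays moved. The work goes in short steps, Python scripts to look and compute and a shell command to move; the robot and the scene stay as the last step left them, time stands still between calls to the robot, and variables do not carry over. Pictures are saved under pics/ and viewed, and the job is handed in when it is done.

```bash
ls; mkdir -p pics
python3 - <<'E'
from cell import state,get_image
import cv2
s=state();print(s)
for n in("scene","top","wrist"):
    g=get_image(n);print(n,{k:v for k,v in g.items() if k!="pixels"})
    cv2.imwrite(f"pics/{n}0.png",g["pixels"][:,:,::-1])
E
```

```text
pics
{'time_s': 0.0, 'qpos': array([-6.90802158e+01,  5.26361378e+00,  7.05808740e+01, -4.49746601e-04,
        1.04266221e+02, -3.24960217e+00]), 'dq': array([-0.04794486, -0.07501492,  0.09887745,  0.08264455,  0.00746666,
       -0.06110591]), 'joint_efforts': array([ 2.08415651e-03, -4.58733237e+01, -4.18019307e+01,  5.39875907e-05,
        1.16629974e-02,  3.18476040e-06]), 'eef_pos': array([ 0.24555068, -0.54715334,  0.23015549]), 'tcp_rot': array([-1.79889445e+02, -5.84021205e-03,  2.41692704e+01]), 'ft_force': array([ 0.06691241, -0.1535003 , -0.25071954]), 'moment': array([-0.00610551, -0.02900211, -0.01713918]), 'finger_gap': 1.0005912471176646}
scene {'fov_y': 52.44484027103444, 'cx': 256.81830192281427, 'cy': 193.8134532144941, 'k1': 0.016065368081186485, 'xyz': array([1.37892591, 0.03291437, 1.00924666]), 'rotation': array([-137.40170807,   -0.76904425,   92.04976239])}
top {'fov_y': 56.40134272579904, 'cx': 255.19325867334365, 'cy': 193.3216713186833, 'k1': -0.07765252402644342, 'xyz': array([0.43379761, 0.02131847, 1.24177222]), 'rotation': array([-1.73183650e+02,  5.20930334e-02, -9.10905022e+01])}
wrist {'fov_y': 63.39207365230674, 'cx': 253.7416646034652, 'cy': 189.10160763015372, 'k1': -0.03178366538766208, 'xyz': array([ 0.30854578, -0.52090939,  0.37169098]), 'rotation': array([ 1.64443872e+02,  6.26895898e-02, -6.57761153e+01])}
```

View pics/scene0.png

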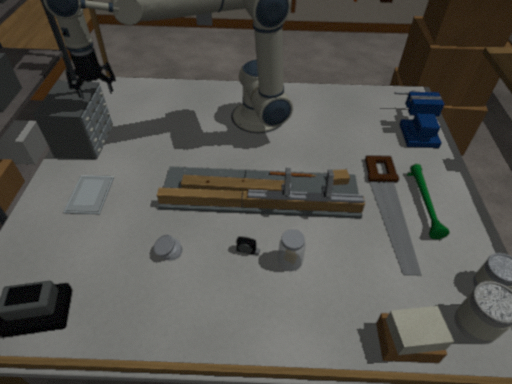

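View pics/top0.png

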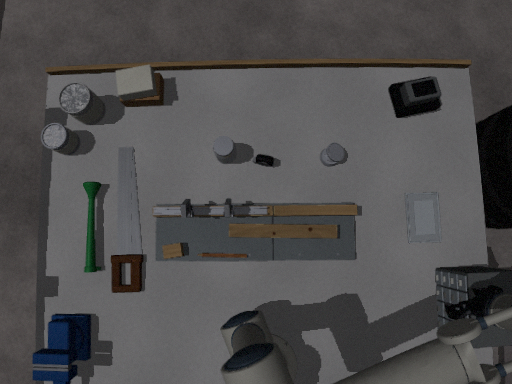

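View pics/wrist0.png

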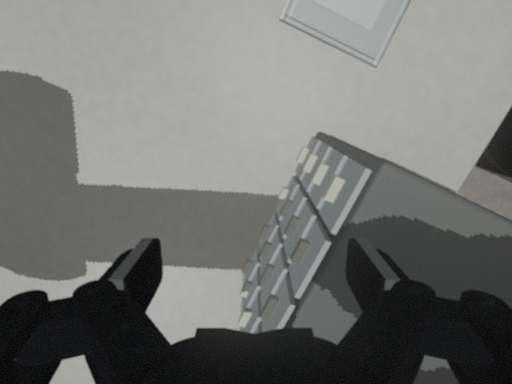

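The top view shows the board with its base at x≈155–357, y≈205–262. The stops are at about (187,208) and (228,208), and the batten spans (228–337, 231). The left stop (+y) is the farther one, since the kerf line is at column ~272. I'll zoom in next.

```bash
cat > h.py <<'E'
import numpy as np,cv2
from cell import state,get_image
from scipy.spatial.transform import Rotation as R
def cam(g):
    f=192/np.tan(np.radians(g["fov_y"]/2)); return f,R.from_euler("xyz",g["rotation"],degrees=True).as_matrix(),np.array(g["xyz"])
def px2w(g,u,v,z):
    f,M,t=cam(g); K=np.array([[f,0,g["cx"]],[0,f,g["cy"]],[0,0,1]])
    d=np.array([(u-g["cx"])/f,(v-g["cy"])/f]); s=d.copy()
    for _ in range(20): s=d/(1+g["k1"]*(s@s))
    r=M@np.array([s[0],s[1],1]); return t+r*(z-t[2])/r[2]
def w2px(g,p):
    f,M,t=cam(g); c=M.T@(np.asarray(p)-t); s=c[:2]/c[2]; s=s*(1+g["k1"]*(s@s)); return s*f+[g["cx"],g["cy"]]
def crop(g,x0,y0,x1,y1,k,name):
    p=g["pixels"][y0:y1,x0:x1,::-1]; cv2.imwrite("pics/"+name,cv2.resize(p,None,fx=k,fy=k,interpolation=cv2.INTER_CUBIC))
E
python3 - <<'E'
from h import *
g=get_image("top");crop(g,145,190,365,275,3.6,"t1.png")
s=get_image("scene");crop(s,150,155,370,225,3.6,"s1.png")
for n,z,pts in(("base corners",.018,[(357,262),(155,262),(355,205)]),("fence top",.063,[(357,206),(357,214),(154,208)])):
    for u,v in pts: print(n,px2w(g,u,v,z).round(4))
E
```

```text
base corners [ 0.3387 -0.3214  0.018 ]
base corners [0.3517 0.3643 0.018 ]
base corners [ 0.5329 -0.3238  0.018 ]
fence top [ 0.5258 -0.3176  0.063 ]
fence top [ 0.4992 -0.3163  0.063 ]
fence top [0.532  0.3567 0.063 ]
```

View pics/t1.png

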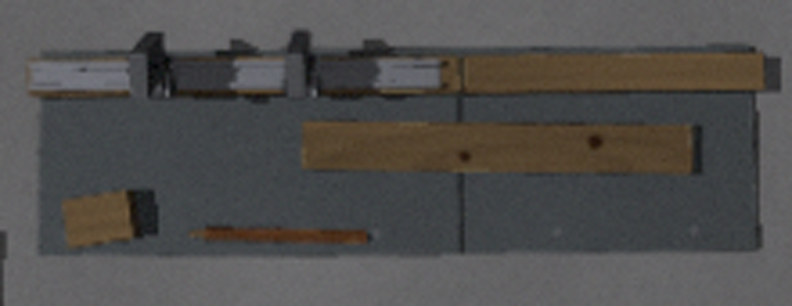

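View pics/s1.png

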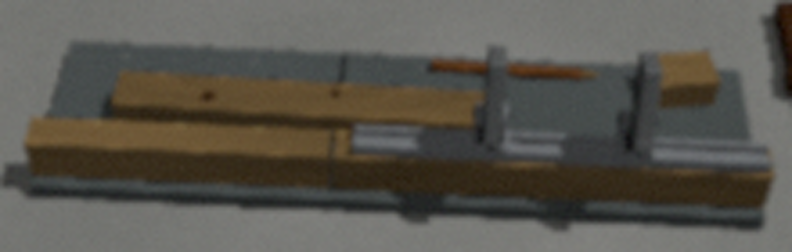

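```bash
cat > fit.py <<'E'
from h import *
from scipy.optimize import least_squares
g=get_image("top");s=get_image("scene")
T=lambda c:(145+(c[0]+.5)/3.6-.5,190+(c[1]+.5)/3.6-.5)
S=lambda c:(150+(c[0]+.5)/3.6-.5,155+(c[1]+.5)/3.6-.5)
def pose(q,p):
    c,n=np.cos(q[2]),np.sin(q[2]); return np.array([q[0]+c*p[0]-n*p[1],q[1]+n*p[0]+c*p[1],p[2]])
def fit(obs,q0):
    f=lambda q:np.concatenate([w2px(G,pose(q,p))-uv for G,uv,p in obs])
    r=least_squares(f,q0); return r.x,f(r.x).reshape(-1,2)
b=[(g,T((764,90)),(0,-.34,.063)),(g,T((763,55)),(.034,-.34,.063)),(g,T((28,95)),(0,.34,.063)),(g,T((461,95)),(0,-.06,.063)),
(g,T((760,249)),(-.15,-.34,.018)),(g,T((39,254)),(-.15,.34,.018)),
(s,S((28,118)),(0,-.34,.063)),(s,S((26,148)),(.034,-.34,.063)),(s,S((770,172)),(.034,.34,.063)),(s,S((72,42)),(-.15,-.34,.018)),(s,S((743,70)),(-.15,.34,.018))]
q,r=fit(b,[.5,.02,0]);print("board",q[:2].round(4),np.degrees(q[2]).round(2));print(r.round(1).tolist())
w=.0225
k=[(g,T((303,122)),(w,.18,.052)),(g,T((303,171)),(-w,.18,.052)),(g,T((694,125)),(w,-.18,.052)),(g,T((693,173)),(-w,-.18,.052)),
(s,S((120,72)),(-w,-.18,.052)),(s,S((112,100)),(w,-.18,.052))]
qb,r=fit(k,[.44,-.06,0]);print("batten",qb[:2].round(4),np.degrees(qb[2]).round(2));print(r.round(1).tolist())
Ri=np.array([[np.cos(q[2]),np.sin(q[2])],[-np.sin(q[2]),np.cos(q[2])]])
for y in(.18,-.18):print("batten end in board",(Ri@(pose(qb,(0,y,0))[:2]-q[:2])).round(4))
# stops: predicted px for far stop at offset
for y in np.arange(.03,.3,.02):
    out=[]
    for G,i in((g,(145,190)),(s,(150,155))):
        for p in((.028,y,.181),(0,y,.106)):
            u=w2px(G,pose(q,p)); out+=[((u-np.array(i)+.5)*3.6).round(0).tolist()]
    print(y.round(3),out)
E
python3 fit.py
```

```text
board [0.5003 0.0239] -0.61
[[0.1, 0.1], [-0.0, -0.4], [-0.7, 0.5], [-0.1, -0.4], [-0.9, 0.9], [-0.8, 1.1], [0.3, 0.2], [-1.5, -0.6], [0.9, 1.8], [-0.9, 0.2], [-1.4, 0.2]]
batten [ 0.4486 -0.0691] -1.86
[[-0.3, -0.0], [-0.6, 0.0], [-0.6, 0.5], [-0.2, 0.8], [-0.7, -0.1], [-1.1, 1.4]]
batten end in board [-0.0469  0.0865]
batten end in board [-0.0547 -0.2734]
0.03 [[358.0, 53.0], [361.0, 92.0], [434.0, 66.0], [431.0, 104.0]]
0.05 [[334.0, 53.0], [339.0, 92.0], [457.0, 67.0], [453.0, 105.0]]
0.07 [[310.0, 53.0], [316.0, 92.0], [481.0, 68.0], [476.0, 106.0]]
0.09 [[286.0, 54.0], [293.0, 93.0], [505.0, 69.0], [498.0, 107.0]]
0.11 [[262.0, 54.0], [271.0, 93.0], [529.0, 70.0], [520.0, 108.0]]
0.13 [[238.0, 54.0], [248.0, 93.0], [552.0, 71.0], [543.0, 109.0]]
0.15 [[213.0, 54.0], [225.0, 93.0], [576.0, 72.0], [565.0, 110.0]]
0.17 [[189.0, 54.0], [203.0, 93.0], [600.0, 73.0], [588.0, 111.0]]
0.19 [[165.0, 54.0], [180.0, 93.0], [624.0, 74.0], [610.0, 112.0]]
0.21 [[141.0, 55.0], [158.0, 94.0], [648.0, 75.0], [632.0, 112.0]]
0.23 [[117.0, 55.0], [135.0, 94.0], [672.0, 76.0], [655.0, 113.0]]
0.25 [[93.0, 55.0], [113.0, 94.0], [695.0, 77.0], [677.0, 114.0]]
0.27 [[70.0, 55.0], [90.0, 94.0], [719.0, 78.0], [700.0, 115.0]]
0.29 [[46.0, 55.0], [68.0, 94.0], [743.0, 79.0], [722.0, 116.0]]
```

Run:
```python
from h import *
g=get_image("top");crop(g,145,190,265,225,6.6,"t2.png")
s=get_image("scene");crop(s,260,155,370,225,7,"s2.png")
```

```text
(no output)
```

View pics/t2.png

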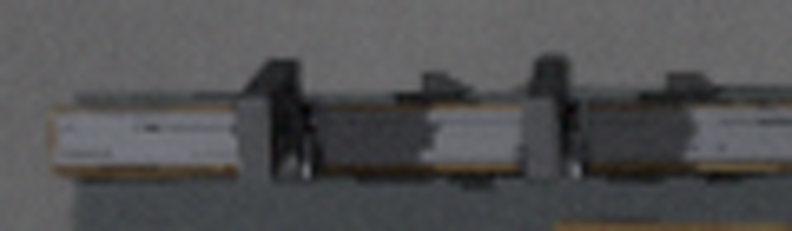

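View pics/s2.png

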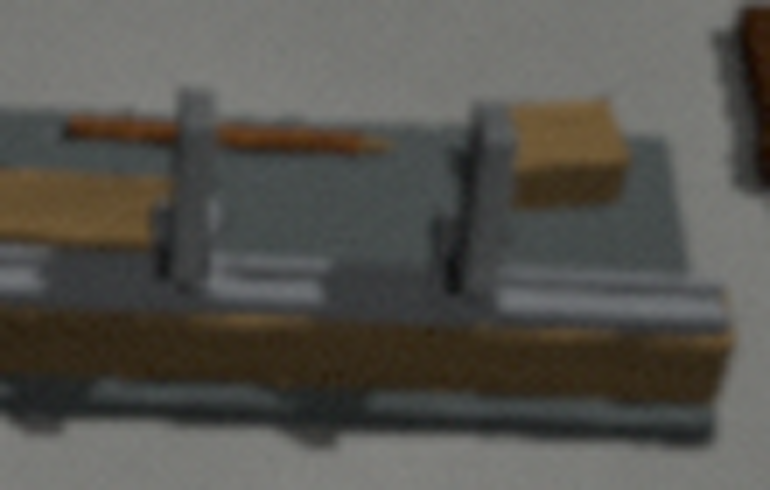

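Board: origin at about (0.500, 0.024), yaw −0.6°. The residuals are about 1 px and the sizes agree. Measured along y in board coordinates:

- **Near stop:** about 0.083, and the pencil lies behind it in the scene view.
- **Far stop:** about 0.211 in both views. It is 128 mm from the near stop, which is within the stated 70–190 mm.
- **Batten stop end:** about 0.087.

I'll rise, turn the tool square to the board and travel to a point behind the far shoe.

```bash
python3 -m pendant '[[0,0,-0.1,0.012],[0,0,-0.25,0.03],[0,0,-0.4,0.048],[0,0,-0.5,0.064],[0,0,-0.5,0.0688],[0,0,-0.5,0.0688]]' 0
cat > tgt.py <<'E'
import sys
from h import *
# usage: bx by z -> tool shift fractions to a board-frame point
bx,by,z=map(float,sys.argv[1:4]); a=np.radians(-.61)
w=np.array([.5003+bx*np.cos(a)-by*np.sin(a),.0239+bx*np.sin(a)+by*np.cos(a),z])
s=state();p=np.array(s["eef_pos"]);M=R.from_euler("xyz",s["tcp_rot"],degrees=True).as_matrix()
d=p[:2]-[.5003,.0239]
print("t",round(s["time_s"],2),"tcp",p.round(4),"board xy",(d[0]*np.cos(a)+d[1]*np.sin(a)).round(4),(-d[0]*np.sin(a)+d[1]*np.cos(a)).round(4),"rot",np.round(s["tcp_rot"],2),"F",np.round(s["ft_force"],1),"gap",round(s["finger_gap"],3))
print("shift",(M.T@(w-p)/.2).round(3),"turn",round((s["tcp_rot"][2]+.61)/360,4))
E
python3 tgt.py .068 .211 .25
```

```text
time_s: 0.95
eef_pos: [0.2458, -0.5478, 0.3335]
tcp_rot: [179.8, -0.1, -0.7]
ft_force: [0.1, -0.8, -0.4]
finger_gap: 0.144
t 0.95 tcp [ 0.2458 -0.5478  0.3335] board xy -0.2484 -0.5744 rot [ 1.7979e+02 -8.0000e-02 -6.6000e-01] F [ 0.1 -0.8 -0.4] gap 0.144
shift [ 1.578 -3.93   0.406] turn -0.0001
```

```bash
python3 -m pendant '[[0.06,-0.12,0,0],[0.13,-0.3,0,0],[0.2,-0.48,0,0],[0.27,-0.66,0,0],[0.34,-0.84,0,0],[0.4,-0.98,0,0]]'
python3 -m pendant '[[0.06,-0.16,0,0],[0.13,-0.32,0,0],[0.2,-0.48,0,0],[0.27,-0.66,0,0],[0.34,-0.84,0,0],[0.4,-0.98,0,0]]'
python3 -m pendant '[[0.06,-0.16,0,0],[0.13,-0.32,0,0],[0.2,-0.48,0,0],[0.27,-0.66,0,0],[0.34,-0.84,0,0],[0.4,-0.98,0,0]]'
python3 tgt.py .068 .211 .25
```

```text
time_s: 1.45
eef_pos: [0.3284, -0.3502, 0.332]
tcp_rot: [179.9, -0.1, -0.5]
ft_force: [0.4, -0.5, -0.2]
finger_gap: 0.003
time_s: 1.95
eef_pos: [0.4104, -0.1525, 0.3307]
tcp_rot: [179.9, 0.0, -0.4]
ft_force: [0.8, -0.8, 0.2]
finger_gap: 0.0
time_s: 2.45
eef_pos: [0.4919, 0.0457, 0.3292]
tcp_rot: [180.0, 0.1, -0.2]
ft_force: [-0.0, -0.5, -0.8]
finger_gap: 0.004
t 2.45 tcp [0.4919 0.0457 0.3292] board xy -0.0087 0.0217 rot [ 1.7996e+02  1.1000e-01 -2.2000e-01] F [-0.  -0.5 -0.8] gap 0.004
shift [ 0.39  -0.944  0.394] turn 0.0011
```

```bash
python3 -m pendant '[[0.07,-0.16,0,0],[0.14,-0.32,0,0],[0.21,-0.48,0,0],[0.28,-0.66,0,0],[0.34,-0.82,0.05,0.001],[0.39,-0.94,0.1,0.001],[0.39,-0.944,0.2,0.001],[0.39,-0.944,0.3,0.001],[0.39,-0.944,0.39,0.001],[0.39,-0.944,0.39,0.001]]'
python3 tgt.py .068 .211 .162
python3 - <<'E'
from h import *
g=get_image("top");crop(g,125,150,285,275,5,"t3.png")
s=get_image("scene");crop(s,240,80,390,230,4,"s3.png")
g=get_image("wrist");cv2.imwrite("pics/w3.png",g["pixels"][:,:,::-1])
E
```

```text
time_s: 3.28
eef_pos: [0.569, 0.2339, 0.2442]
tcp_rot: [179.8, 0.6, -0.5]
ft_force: [0.0, -0.1, -0.6]
finger_gap: -0.001
t 3.28 tcp [0.569  0.2339 0.2442] board xy 0.0664 0.2107 rot [179.76   0.64  -0.48] F [ 0.  -0.1 -0.6] gap -0.001
shift [ 0.012 -0.003  0.411] turn 0.0004
```

View pics/s3.png

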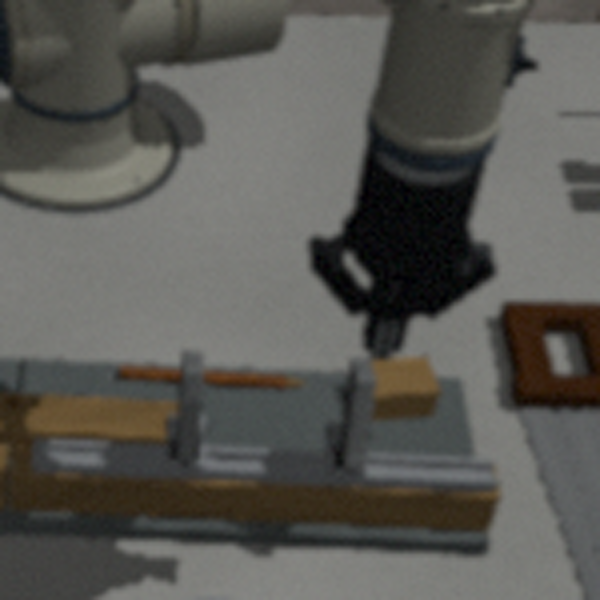

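View pics/w3.png

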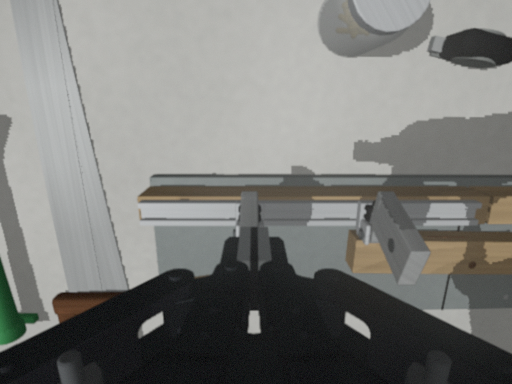

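The wrist view shows the far shoe at column ~249, in line with the closed fingers at ~255. The scene view shows the fingers above and behind it. I'll lower, then push towards −x.

```bash
python3 -m pendant '[[0.012,0,0.12,0],[0.012,0,0.26,0],[0.012,0,0.38,0],[0.012,0,0.41,0],[0.012,0,0.41,0],[0.012,0,0.41,0]]'
python3 tgt.py -.03 .211 .165
```

```text
time_s: 3.93
eef_pos: [0.5732, 0.234, 0.1714]
tcp_rot: [180.0, -0.0, -0.6]
ft_force: [-0.7, 0.6, 0.3]
finger_gap: 0.002
t 3.93 tcp [0.5732 0.234  0.1714] board xy 0.0707 0.2108 rot [ 1.8e+02 -1.0e-02 -5.6e-01] F [-0.7  0.6  0.3] gap 0.002
shift [-0.503 -0.001  0.032] turn 0.0002
```

```bash
python3 -m pendant '[[0,0,0.05,0],[-0.04,0,0.05,0],[-0.08,0,0.05,0],[-0.12,0,0.05,0],[-0.16,0,0.05,0],[-0.2,0,0.05,0],[-0.24,0,0.05,0],[-0.28,0,0.05,0],[-0.32,0,0.05,0],[-0.36,0,0.05,0]]'
python3 tgt.py -.03 .211 .165
python3 - <<'E'
from h import *
s=get_image("scene");crop(s,240,80,390,230,4,"s4.png")
E
```

```text
time_s: 4.77
eef_pos: [0.5007, 0.235, 0.1634]
tcp_rot: [-179.9, -0.2, -0.5]
ft_force: [0.1, 0.1, 0.7]
finger_gap: -0.002
t 4.77 tcp [0.5007 0.235  0.1634] board xy -0.0019 0.2111 rot [-179.92   -0.18   -0.54] F [0.1 0.1 0.7] gap -0.002
shift [-0.141  0.    -0.008] turn 0.0002
```

View pics/s4.png

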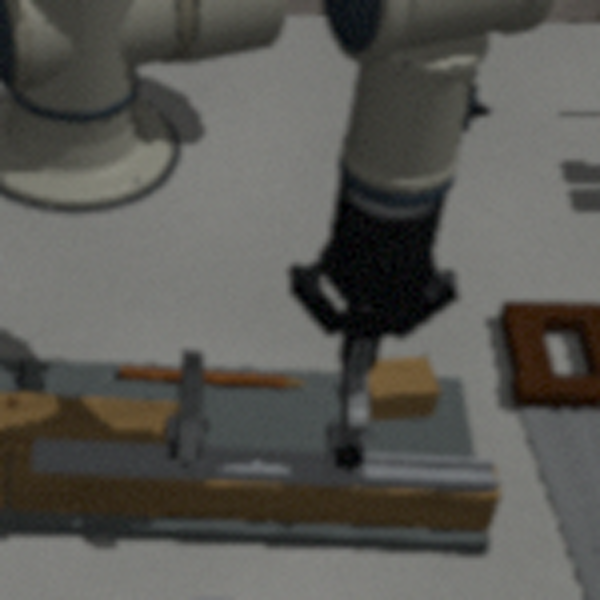

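The finger tip at (350,440) has moved over the stop, and the shoe is tilting towards the robot. I'll push on past its balance point.

```bash
python3 -m pendant '[[-0.04,0,0,0],[-0.08,0,0,0],[-0.12,0,0,0],[-0.16,0,0,0],[-0.2,0,0,0],[-0.24,0,0,0],[-0.27,0,0,0],[-0.27,0,-0.1,0],[-0.27,0,-0.25,0],[-0.27,0,-0.4,0],[-0.27,0,-0.5,0],[-0.27,0,-0.5,0]]'
python3 tgt.py -.1 -.09 .24
python3 - <<'E'
from h import *
s=get_image("scene");crop(s,240,80,390,230,4,"s5.png")
g=get_image("wrist");cv2.imwrite("pics/w5.png",g["pixels"][:,:,::-1])
E
```

```text
time_s: 5.82
eef_pos: [0.4462, 0.236, 0.2685]
tcp_rot: [-179.7, -0.5, -0.5]
ft_force: [0.6, 0.9, -0.2]
finger_gap: -0.002
t 5.82 tcp [0.4462 0.236  0.2685] board xy -0.0564 0.2115 rot [-179.74   -0.52   -0.51] F [ 0.6  0.9 -0.2] gap -0.002
shift [-0.222  1.508  0.134] turn 0.0003
```

View pics/s5.png

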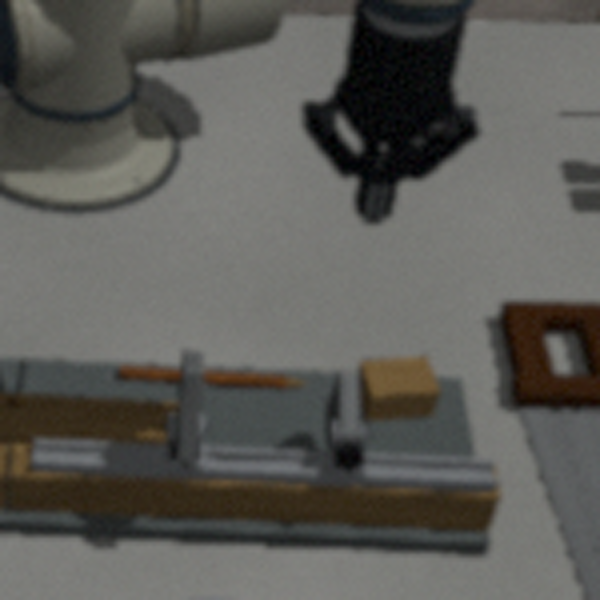

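View pics/w5.png

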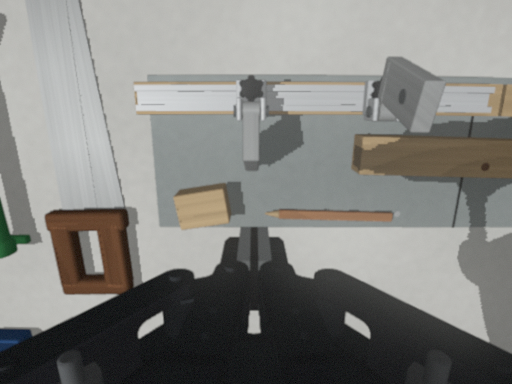

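The shoe is over: the wrist view shows it hanging forward at (251,140) and the near shoe still up. I'll move across and re-check that it came fully down.

```bash
python3 -m pendant '[[-0.04,0.1,0,0],[-0.08,0.25,0,0],[-0.12,0.42,0,0],[-0.16,0.6,0,0],[-0.22,0.78,0,0],[-0.22,0.9,0,0],[-0.22,0.95,0,0]]'
python3 tgt.py -.105 -.09 .15
python3 - <<'E'
from h import *
s=get_image("scene");crop(s,240,130,390,230,5,"s6.png")
g=get_image("wrist");cv2.imwrite("pics/w6.png",g["pixels"][:,:,::-1])
E
```

```text
time_s: 6.5
eef_pos: [0.3988, 0.0436, 0.2615]
tcp_rot: [-180.0, -0.1, -0.7]
ft_force: [0.5, -0.1, 0.1]
finger_gap: 0.003
t 6.5 tcp [0.3988 0.0436 0.2615] board xy -0.1017 0.0186 rot [-1.7995e+02 -7.0000e-02 -6.8000e-01] F [ 0.5 -0.1  0.1] gap 0.003
shift [-0.016  0.543  0.557] turn -0.0002
```

View pics/s6.png

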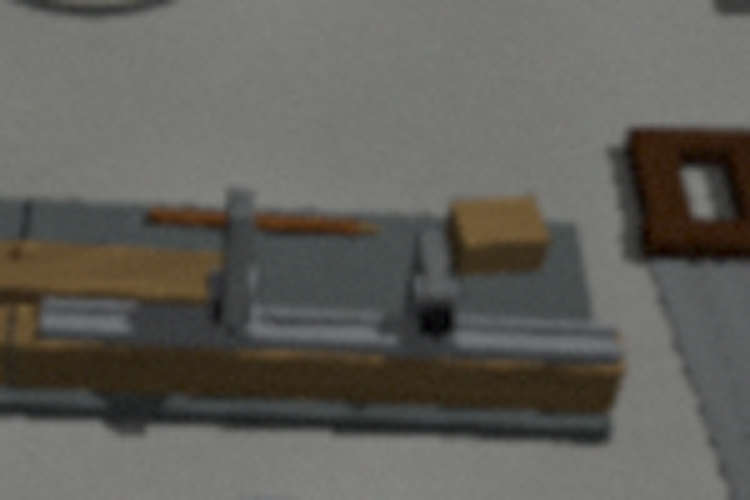

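View pics/w6.png

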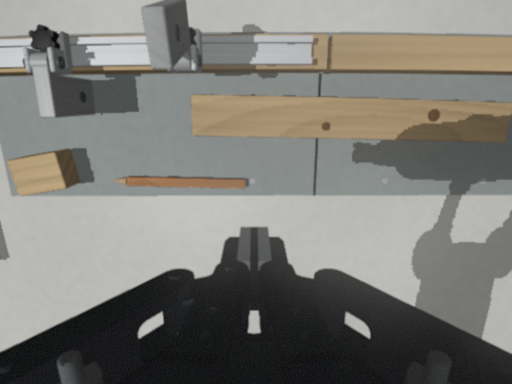

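Run:
```python
from h import *
def bw(x,y,z):
    a=np.radians(-.61);return [.5003+x*np.cos(a)-y*np.sin(a),.0239+x*np.sin(a)+y*np.cos(a),z]
s=get_image("scene");w=get_image("wrist");crop(s,240,130,390,230,5,"s7.png")
for p in((-.046,.203,.106),(-.046,.219,.106),(-.006,.203,.106),(-.006,.219,.106),(-.046,.203,.026)):
    print(p,((w2px(s,bw(*p))-[240,130]+.5)*5).round(),w2px(w,bw(*p)).round())
crop(w,0,0,200,130,4,"w7.png")
```

```text
(-0.046, 0.203, 0.106) [413. 230.] [ 61. 119.]
(-0.046, 0.219, 0.106) [437. 231.] [ 44. 119.]
(-0.006, 0.203, 0.106) [417. 274.] [54. 75.]
(-0.006, 0.219, 0.106) [442. 275.] [37. 75.]
(-0.046, 0.203, 0.026) [397. 313.] [101. 116.]
```

View pics/w7.png

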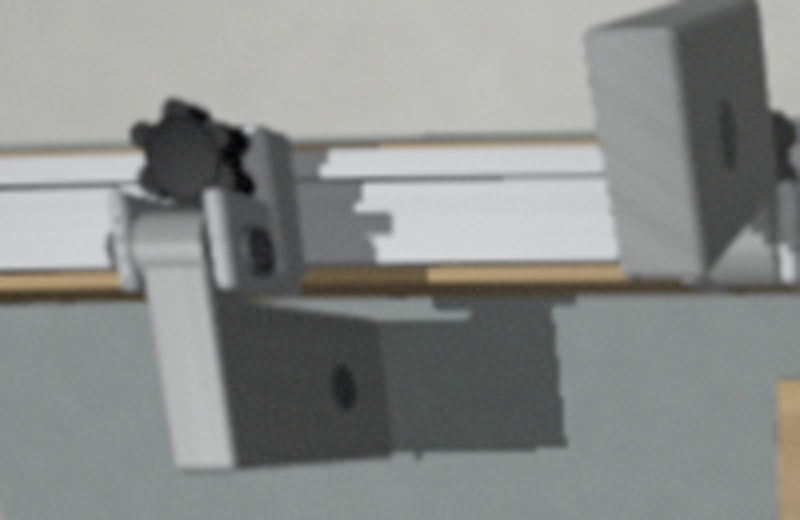

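The lowered shoe's corners match the fully-down prediction: observed (59.5,117), (44.5,117), (98,114) against predicted (61,119), (44,119), (101,116). The near shoe is still up. I'll go down in front of the batten's middle.

```bash
python3 -m pendant '[[-0.016,0.1,0.1,0],[-0.016,0.25,0.2,0],[-0.016,0.4,0.35,0],[-0.016,0.5,0.5,0],[-0.016,0.543,0.65,0],[-0.016,0.543,0.8,0],[-0.016,0.543,0.92,0],[-0.016,0.543,0.98,0],[-0.016,0.543,0.98,0]]'
python3 tgt.py -.105 -.09 .034
```

```text
time_s: 7.45
eef_pos: [0.3942, -0.0599, 0.0623]
tcp_rot: [-179.8, 0.3, -0.4]
ft_force: [0.6, 0.2, -0.1]
finger_gap: -0.001
t 7.45 tcp [ 0.3942 -0.0599  0.0623] board xy -0.1052 -0.085 rot [-179.76    0.28   -0.42] F [ 0.6  0.2 -0.1] gap -0.001
shift [0.002 0.026 0.141] turn 0.0005
```

```bash
python3 -m pendant '[[0.002,0.015,0.07,0],[0.002,0.026,0.13,0],[0.002,0.026,0.135,0],[0.002,0.026,0.135,0],[0.02,0.026,0.135,0],[0.04,0.026,0.135,0],[0.06,0.026,0.135,0],[0.08,0.026,0.135,0],[0.1,0.026,0.135,0]]'
python3 tgt.py -.06 -.09 .034
python3 -m pendant '[[0.02,0,0,0],[0.04,0,0,0],[0.06,0,0,0],[0.08,0,0,0],[0.1,0,0,0],[0.1,0,0,0]]'
python3 tgt.py -.06 -.09 .034
```

```text
time_s: 8.2
eef_pos: [0.4148, -0.0652, 0.0356]
tcp_rot: [-179.8, 0.2, -0.4]
ft_force: [0.8, 0.0, 0.4]
finger_gap: -0.001
t 8.2 tcp [ 0.4148 -0.0652  0.0356] board xy -0.0846 -0.09 rot [-179.76    0.24   -0.42] F [0.8 0.  0.4] gap -0.001
shift [0.123 0.    0.007] turn 0.0005
time_s: 8.7
eef_pos: [0.4356, -0.0653, 0.0355]
tcp_rot: [-179.8, 0.2, -0.4]
ft_force: [-0.1, -0.6, -0.1]
finger_gap: -0.002
t 8.7 tcp [ 0.4356 -0.0653  0.0355] board xy -0.0637 -0.0899 rot [-179.76    0.19   -0.41] F [-0.1 -0.6 -0.1] gap -0.002
shift [0.019 0.    0.007] turn 0.0006
```

```bash
python3 -m pendant '[[0.01,0,0,0],[0.02,0,0,0],[0.03,0,0,0],[0.03,0,0,0]]'
python3 -m pendant '[[0.01,0,0,0],[0.02,0,0,0],[0.02,0,0,0]]'
python3 tgt.py -.06 -.09 .034
python3 - <<'E'
from h import *
g=get_image("wrist");cv2.imwrite("pics/w8.png",g["pixels"][:,:,::-1])
g=get_image("top");crop(g,145,190,365,275,3.6,"t8.png")
E
```

```text
time_s: 9.03
eef_pos: [0.4419, -0.0655, 0.0355]
tcp_rot: [-179.8, 0.2, -0.4]
ft_force: [-2.9, -0.6, 1.1]
finger_gap: -0.005
time_s: 9.28
eef_pos: [0.4441, -0.0658, 0.0354]
tcp_rot: [-179.8, 0.5, -0.4]
ft_force: [-12.7, -1.4, 8.3]
finger_gap: 0.001
t 9.28 tcp [ 0.4441 -0.0658  0.0354] board xy -0.0553 -0.0903 rot [-179.8     0.48   -0.43] F [-12.7  -1.4   8.3] gap 0.001
shift [-0.024 -0.001  0.007] turn 0.0005
```

View pics/w8.png

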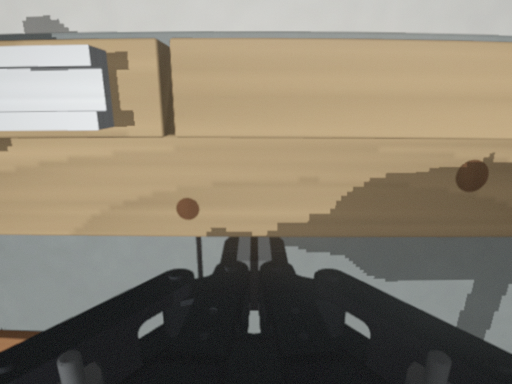

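View pics/t8.png

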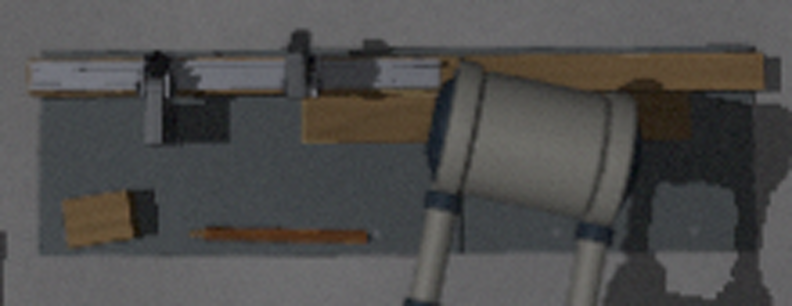

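The batten is flush with the fence (seam at row 137 in the wrist view) and its stop end is still about 0.087 along the board. I'll back off, go up and round to the saw end.

```bash
python3 -m pendant '[[-0.04,0,0,0],[-0.1,0,0,0],[-0.12,0,-0.1,0],[-0.12,0.1,-0.25,0],[-0.12,0.25,-0.4,0],[-0.12,0.42,-0.4,0],[-0.1,0.6,-0.4,0],[0,0.8,-0.4,0],[0.1,0.97,-0.4,0],[0.15,1,-0.4,0],[0.15,1,-0.4,0]]'
python3 tgt.py -.024 -.31 .036
python3 - <<'E'
from h import *
g=get_image("wrist");cv2.imwrite("pics/w9.png",g["pixels"][:,:,::-1])
def bw(x,y,z):
    a=np.radians(-.61);return [.5003+x*np.cos(a)-y*np.sin(a),.0239+x*np.sin(a)+y*np.cos(a),z]
for y in(-.28,-.27,-.26):print(y,w2px(g,bw(-.0225,y,.052)).round(1))
E
```

```text
time_s: 10.3
eef_pos: [0.4743, -0.2685, 0.1134]
tcp_rot: [-179.8, 0.4, -0.6]
ft_force: [-0.6, 0.8, -0.6]
finger_gap: 0.002
t 10.3 tcp [ 0.4743 -0.2685  0.1134] board xy -0.0229 -0.2926 rot [-179.79    0.42   -0.57] F [-0.6  0.8 -0.6] gap 0.002
shift [-0.003  0.088  0.387] turn 0.0001
-0.28 [233.4 205.3]
-0.27 [218.9 205.3]
-0.26 [204.4 205.2]
```

View pics/w9.png

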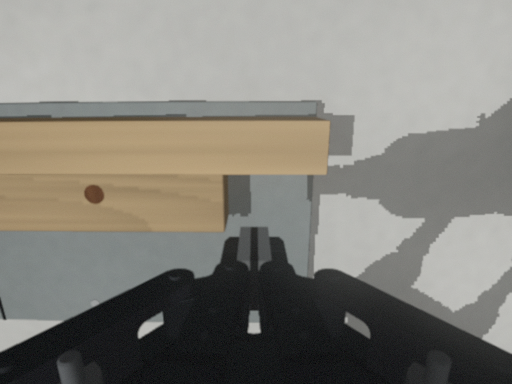

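The batten's saw end is at column 226.5, which gives y = −0.275 on the board. That agrees with the earlier fit (−0.273). I'll lower beyond it.

```bash
python3 -m pendant '[[-0.003,0.05,0,0],[-0.003,0.09,0.08,0],[-0.003,0.095,0.2,0],[-0.003,0.095,0.32,0],[-0.003,0.095,0.38,0],[-0.003,0.095,0.38,0],[-0.003,0.095,0.38,0]]'
python3 tgt.py -.024 -.19 .036
```

```text
time_s: 10.93
eef_pos: [0.4718, -0.2851, 0.0378]
tcp_rot: [-179.7, 0.5, -0.5]
ft_force: [-0.4, -0.2, 0.1]
finger_gap: -0.0
t 10.93 tcp [ 0.4718 -0.2851  0.0378] board xy -0.0252 -0.3093 rot [-179.73    0.49   -0.46] F [-0.4 -0.2  0.1] gap -0.0
shift [ 0.008 -0.596  0.012] turn 0.0004
```

```bash
python3 -m pendant '[[0.003,-0.04,0,0],[0.005,-0.08,0,0],[0.005,-0.11,0,0],[0.005,-0.135,0,0],[0.005,-0.16,0,0],[0.005,-0.185,0,0],[0.005,-0.21,0,0],[0.005,-0.235,0,0],[0.005,-0.26,0,0],[0.005,-0.285,0,0],[0.005,-0.31,0,0],[0.005,-0.33,0,0]]'
python3 tgt.py -.024 -.19 .036
python3 - <<'E'
from h import *
g=get_image("wrist");cv2.imwrite("pics/w10.png",g["pixels"][:,:,::-1])
g=get_image("top");crop(g,145,190,365,275,3.6,"t10.png")
E
```

```text
time_s: 11.93
eef_pos: [0.4739, -0.2197, 0.0394]
tcp_rot: [-179.9, 0.4, -0.5]
ft_force: [-0.2, -6.1, 5.2]
finger_gap: 0.0
t 11.93 tcp [ 0.4739 -0.2197  0.0394] board xy -0.0238 -0.2439 rot [-179.87    0.38   -0.48] F [-0.2 -6.1  5.2] gap 0.0
shift [-0.    -0.269  0.018] turn 0.0004
```

View pics/w10.png

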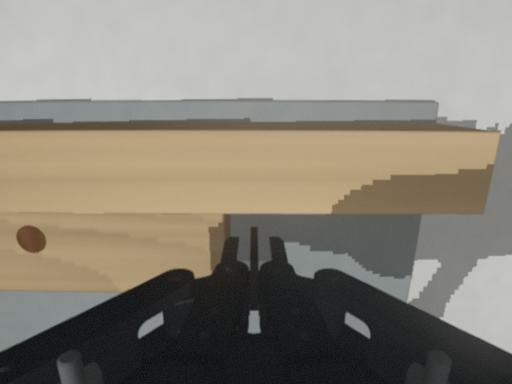

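View pics/t10.png

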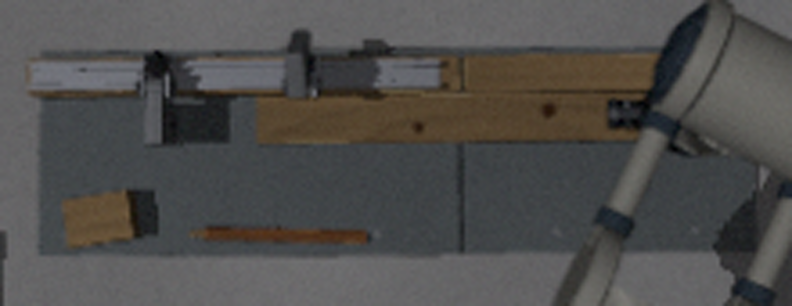

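The batten is sliding along the fence with no gap, and its end is at column 257 in the top crop. About 72–76 mm remain, so I'll push 55 mm and then creep.

```bash
python3 -m pendant '[[0,-0.02,0.01,0],[0,-0.045,0.01,0],[0,-0.07,0.01,0],[0,-0.095,0.01,0],[0,-0.12,0.01,0],[0,-0.145,0.01,0],[0,-0.17,0.01,0],[0,-0.195,0.01,0],[0,-0.22,0.01,0],[0,-0.24,0.01,0],[0,-0.26,0.01,0],[0,-0.275,0.01,0]]'
python3 tgt.py -.024 -.17 .038
python3 - <<'E'
from h import *
g=get_image("top");crop(g,145,190,265,240,6.6,"t11.png")
E
```

```text
time_s: 13.03
eef_pos: [0.4744, -0.1643, 0.0377]
tcp_rot: [-179.9, 0.4, -0.5]
ft_force: [0.7, -5.9, 4.9]
finger_gap: 0.002
t 13.03 tcp [ 0.4744 -0.1643  0.0377] board xy -0.0239 -0.1884 rot [-179.85    0.37   -0.45] F [ 0.7 -5.9  4.9] gap 0.002
shift [-0.    -0.092 -0.001] turn 0.0004
```

View pics/t11.png

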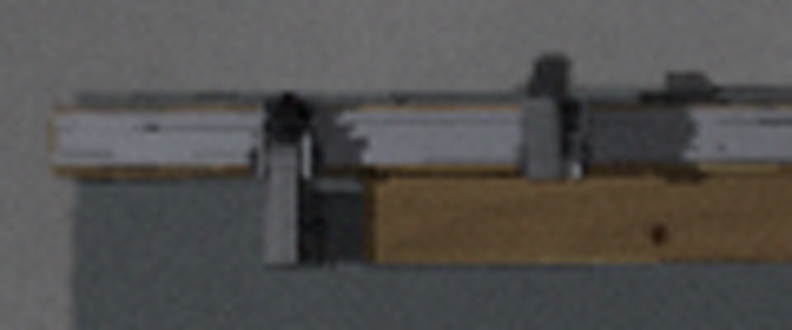

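```bash
python3 - <<'E'
from h import *
g=get_image("top")
def by(u,v,z):
    w=px2w(g,145+(u+.5)/6.6-.5,190+(v+.5)/6.6-.5,z)[:2]-[.5003,.0239];a=np.radians(-.61)
    return (-w[0]*np.sin(a)+w[1]*np.cos(a)).round(4)
print("batten end",by(370,220,.052),"shoe face",by(299,220,.106))
E
python3 -m pendant '[[0,-0.015,0,0],[0,-0.03,0,0],[0,-0.04,0,0],[0,-0.045,0,0],[0,-0.05,0,0]]'
python3 tgt.py -.024 -.17 .038
```

```text
batten end 0.1787 shoe face 0.2047
time_s: 13.55
eef_pos: [0.4743, -0.1536, 0.0373]
tcp_rot: [-179.8, 0.4, -0.4]
ft_force: [-0.3, -4.0, 2.6]
finger_gap: -0.001
t 13.55 tcp [ 0.4743 -0.1536  0.0373] board xy -0.0241 -0.1778 rot [-179.78    0.4    -0.42] F [-0.3 -4.   2.6] gap -0.001
shift [ 0.001 -0.039 -0.003] turn 0.0005
```

About 26 mm was left before that 10 mm step. Now I'll creep at about 12–20 mm/s and watch the force.

```bash
python3 -m pendant '[[0,-0.01,0,0],[0,-0.018,0,0],[0,-0.026,0,0],[0,-0.034,0,0],[0,-0.042,0,0],[0,-0.05,0,0]]'
python3 -m pendant '[[0,-0.006,0,0],[0,-0.012,0,0],[0,-0.015,0,0]]'
python3 tgt.py -.024 -.17 .038
```

```text
time_s: 14.05
eef_pos: [0.4744, -0.1434, 0.0373]
tcp_rot: [-179.8, 0.4, -0.4]
ft_force: [-0.1, -5.0, 3.1]
finger_gap: 0.002
time_s: 14.3
eef_pos: [0.4744, -0.1421, 0.0374]
tcp_rot: [180.0, 0.4, -0.5]
ft_force: [-0.0, -11.8, 1.1]
finger_gap: -0.001
t 14.3 tcp [ 0.4744 -0.1421  0.0374] board xy -0.0241 -0.1663 rot [179.99   0.39  -0.45] F [ -0.  -11.8   1.1] gap -0.001
shift [ 0.001  0.019 -0.003] turn 0.0004
```

Run:
```python
from h import *
g=get_image("top");crop(g,145,190,265,240,6.6,"t12.png")
```

```text
(no output)
```

View pics/t12.png

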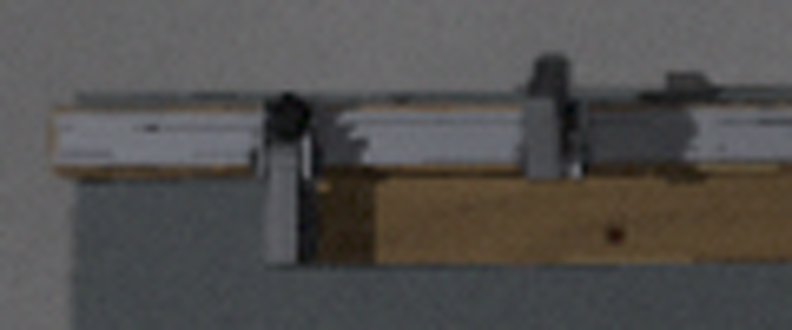

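Force rose to 12 N. I'll check that this is contact with the stop and not jamming: the bottom of the shoe face should appear at the batten's end.

```bash
python3 - <<'E'
from h import *
g=get_image("top")
def bw(x,y,z):
    a=np.radians(-.61);return [.5003+x*np.cos(a)-y*np.sin(a),.0239+x*np.sin(a)+y*np.cos(a),z]
for y in(.195,.2,.203,.2047):
  for z in(.052,.106): print(y,z,((w2px(g,bw(-.03,y,z))-[145,190]+.5)*6.6).round(1))
E
python3 -m pendant '[[0,-0.006,0,0],[0,-0.012,0,0],[0,-0.018,0,0],[0,-0.018,0,0]]'
python3 tgt.py -.024 -.17 .038
```

```text
0.195 0.052 [338.  237.2]
0.195 0.106 [319.4 233.9]
0.2 0.052 [328.1 237.3]
0.2 0.106 [309. 234.]
0.203 0.052 [322.2 237.3]
0.203 0.106 [302.8 234. ]
0.2047 0.052 [318.8 237.4]
0.2047 0.106 [299.3 234. ]
time_s: 14.73
eef_pos: [0.4743, -0.1419, 0.0375]
tcp_rot: [179.6, 0.4, -0.6]
ft_force: [0.6, -17.0, 0.4]
finger_gap: -0.001
t 14.73 tcp [ 0.4743 -0.1419  0.0375] board xy -0.0242 -0.1661 rot [179.59   0.37  -0.55] F [  0.6 -17.    0.4] gap -0.001
shift [ 0.001  0.02  -0.002] turn 0.0002
```

It is butted: 17 N with only 0.2 mm of motion, and the batten end at col ~317 sits at the shoe face (col 318.8). I'll back off and look.

```bash
python3 -m pendant '[[0,0.04,0,0],[0,0.1,0,0],[0,0.15,0,0],[0,0.15,-0.1,0],[-0.1,0.15,-0.25,0],[-0.25,0.1,-0.4,0],[-0.4,0,-0.55,0],[-0.5,-0.15,-0.7,0],[-0.5,-0.3,-0.85,0],[-0.5,-0.4,-0.9,0],[-0.5,-0.4,-0.9,0]]'
python3 tgt.py -.105 -.09 .034
python3 - <<'E'
from h import *
g=get_image("wrist");cv2.imwrite("pics/w13.png",g["pixels"][:,:,::-1])
s=get_image("scene");crop(s,150,130,390,230,3.3,"s13.png")
E
```

```text
time_s: 15.65
eef_pos: [0.3771, -0.0565, 0.2226]
tcp_rot: [179.7, -0.1, -0.3]
ft_force: [1.0, -0.7, 0.0]
finger_gap: 0.001
t 15.65 tcp [ 0.3771 -0.0565  0.2226] board xy -0.1223 -0.0817 rot [ 1.7967e+02 -1.0000e-01 -3.0000e-01] F [ 1.  -0.7  0. ] gap 0.001
shift [0.085 0.037 0.944] turn 0.0009
```

View pics/w13.png

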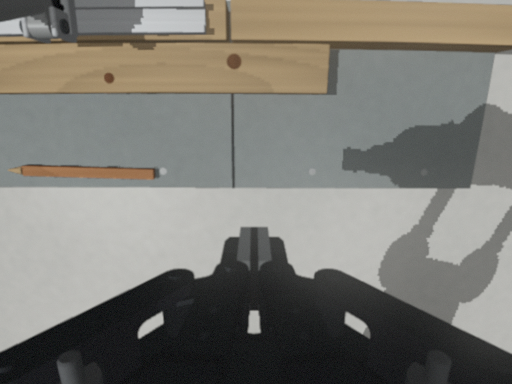

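View pics/s13.png

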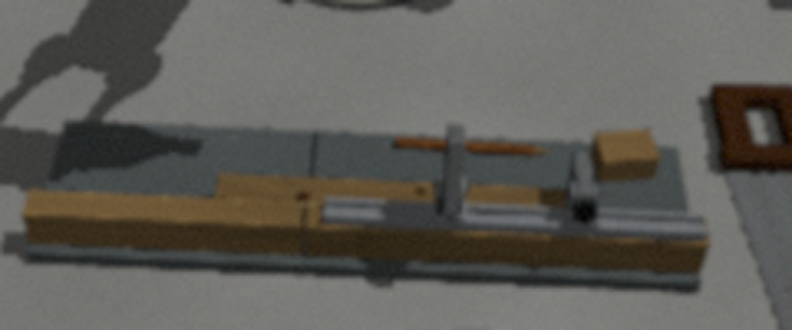

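```bash
python3 -m pendant '[[0,-0.15,0,0],[0,-0.35,0,0],[0,-0.55,0,0],[0,-0.75,0,0],[0,-0.8,0,0],[0,-0.8,0,0]]'
cat > m.py <<'E'
from h import *
def B(g,u,v,z):
    w=px2w(g,u,v,z)[:2]-[.5003,.0239];a=np.radians(-.61);return np.array([w[0]*np.cos(a)+w[1]*np.sin(a),-w[0]*np.sin(a)+w[1]*np.cos(a)]).round(4)
E
python3 - <<'E'
from m import *
g=get_image("wrist");cv2.imwrite("pics/w14.png",g["pixels"][:,:,::-1])
crop(g,100,0,300,120,4,"w14b.png")
E
```

```text
time_s: 16.25
eef_pos: [0.3773, 0.1023, 0.2144]
tcp_rot: [179.6, 0.6, -0.2]
ft_force: [-0.4, -0.1, -0.1]
finger_gap: -0.002
```

View pics/w14.png

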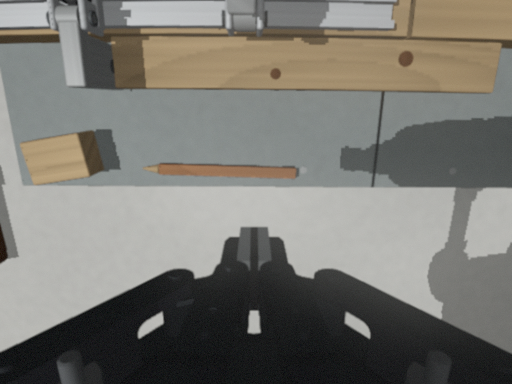

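Run:
```python
from m import *
g=get_image("wrist");crop(g,60,10,220,110,5,"w15a.png");crop(g,370,10,512,110,5,"w15b.png")
p=lambda x,y,z:w2px(g,[.5003+x*np.cos(np.radians(-.61))-y*np.sin(np.radians(-.61)),.0239+x*np.sin(np.radians(-.61))+y*np.cos(np.radians(-.61)),z]).round(1)
for y in(.203,-.157):print(y,p(-.045,y,.052),p(0,y,.052),p(0,y,.063))
```

```text
0.203 [115.1  90. ] [109.9  38. ] [104.4  35.6]
-0.157 [493.7  94.1] [503.2  43.7] [512.6  41.7]
```

View pics/w15a.png

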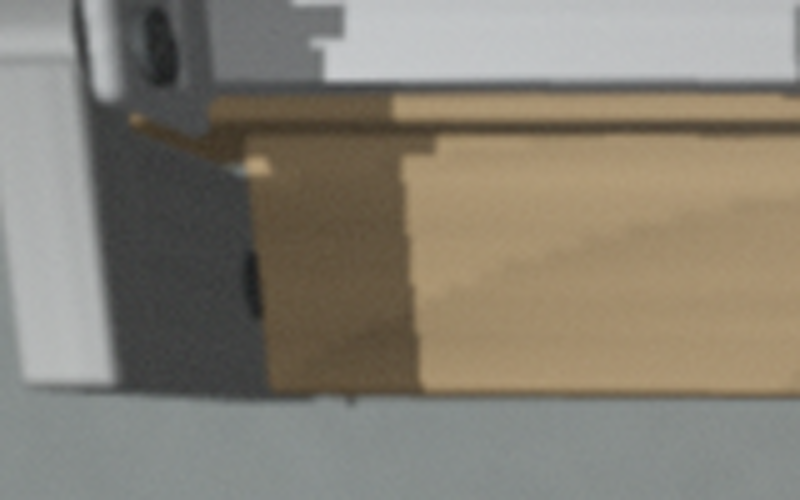

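View pics/w15b.png

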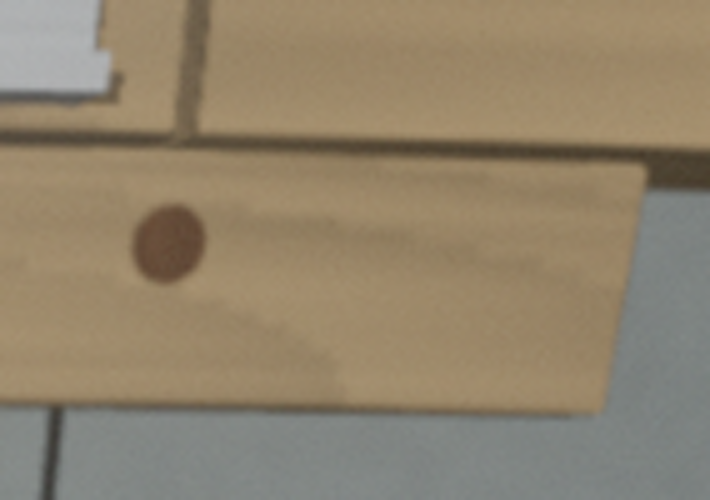

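The batten's corners match a flush, butted pose. The stop end is at (113.7,87.6) against a predicted (115.1,90), and the saw end at (490,92.4) against (493.7,94.1). That offset is about the same at both ends, as expected from calibration. The fence seam is an even ~2 px at both ends, and the batten's end meets the shoe face. The near shoe is up and the robot is clear.

Run:
```python
from m import *
g=get_image("top");crop(g,145,130,365,275,3.6,"t16.png")
```

```text
(no output)
```

View pics/t16.png

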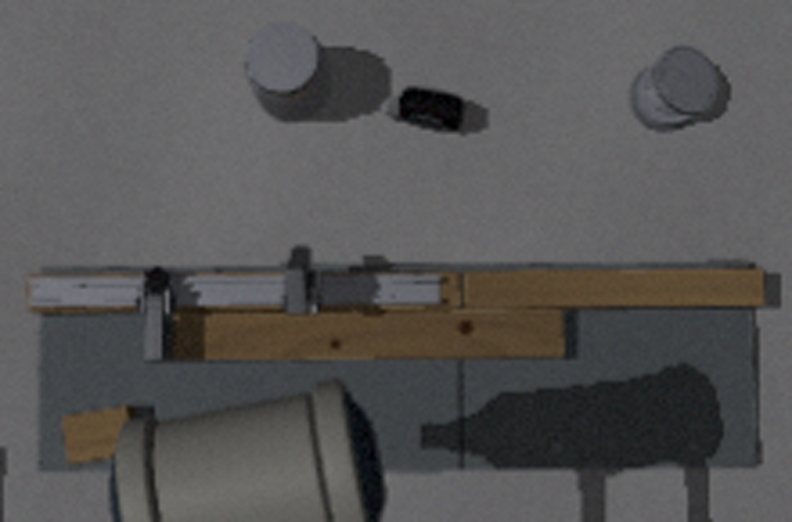

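The top view shows the batten along the fence with its end at the lowered shoe (col ~165) and the near shoe up at (300,275). The jar, tape measure, tin and offcut have not moved. I'm handing in.

```bash
python3 -c "
from cell import sign_off;print(sign_off())"
```

```text
the job is handed in; nothing more can be done
None
```

The farther stop is down and the batten lies flush along the fence, butted against it. I handed the job in at about 16.5 s. Sign-off gives no verdict, so this rests on my own checks.

- **Far stop:** I pushed its shoe over from behind. Its corners matched the fully-lowered position within about 3 px.
- **Near stop:** its shoe was still up in the last pictures.
- **Batten along the fence:** the seam was an even ~2 px at both ends, and the two ends differed by about 0.6 mm.
- **Batten against the stop:** its end met the shoe face. The last push read 17 N at the wrist with only 0.2 mm of movement, well under 60 N.
- **Other things:** the jar, tape measure, tin, offcut and pencil looked unmoved in the last views. I did not check the lid, spout and handsaw again at the end, but the arm passed well above or clear of them.

One small disagreement: the batten's corners showed 2–4 px off my prediction, by a similar amount at both ends. I took this as calibration error.

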